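# Pin the lever and hold the measuring gauge open at four clicks

## Robot

A 7-joint arm with a two-finger parallel gripper is mounted at the origin on the work surface. World frame = base frame: x ahead of the robot, y to its left, z up, the work surface at z = 0. Lengths are in m, angles in rad, forces in N, time in s.
With the tool pointing down it reaches from about 0.4 to 0.9 m from the base axis. Payload 5.6 kg.
Tool frame: the origin (TCP) lies at the very end of the fingers, on their centre line; the grasp point (between the pads) lies 19 mm behind it (r.grip_depth is the distance from the TCP to the grasp point, in m); z points along the fingers, y is the direction in which the jaws open and shut (so a half turn about z gives the same grasp; the last joint's range is limited). The gripper opens to 92 mm and grips with 3 to 60 N. Pads are 20 mm wide; open, the fingers measure 128 mm over their backs; the gripper's body (75 mm by 189 mm) begins 69 mm behind the grasp point.
Start: joints at [-1.359, 0.468, -0.012, 1.603, 0.006, 1.071, -0.056], TCP at [0.164, 0.629, 0.215] pointing down, gripper open.
Joint ranges: [-2.53, 2.53], [-0.31, 2.02], [-1.57, 1.55], [0.28, 2.44], [-1.29, 4.43], [0.15, 1.84], [-2.92, 2.92]. Speed limits (rad/s): [2.57, 2.57, 3.14, 3.14, 3.14, 3.14, 3.14].

## Interface

Orientations are given as a unit quaternion [x, y, z, w].
In Python, from plant import r gives the robot as it stands.
- The arm moves only by the shell command python3 -m jog 'ROWS' [OPENING] [FORCE]. ROWS is text: rows parted by semicolons, each of 6 numbers parted by spaces: the shift along the tool's x, y, z in m, then the turn, a rotation vector about the tool's x, y, z in degrees. In form: dx dy dz ax ay az; .... A call has exactly 8 rows; each row shifts and turns the pose as measured when the row begins, along the tool's axes as they then stand; what a row does not reach is not made up. A row lasts 1/8 s, in which the tool goes at most 62.5 mm and 10.7 degrees, less where a joint would pass 70% of its speed; a pose out of reach is approached as far as the arm can. A call is refused whole if a number of a shift passes 0.0625 or a number of a turn 10.7, either way. A call with a gripper value outside its range is refused whole. OPENING is the closure, from 0 (fully open) to 1 (shut), set as the call begins (- or left out, the last holds). The fingers move at their own pace and stop on an object; FORCE is the grip in N (left out, the last holds). Time passes only in rows, so rows that do not move let the fingers close, or fill a call up. It gives the time, the measured TCP pose, the force and the opening at its end, in the units of the state.
- r.state(): the state, without advancing time (a new reading comes with each control period).
- r.snapshot(name): name is "scene" or "top"; returns a dict with "color" (480x640x3 uint8, red, green, blue), "range_z" (480x640 float32, m along the optical axis (not along the pixel's ray), 0 where there is no reading), "intrinsics" (3x3 intrinsics, pixels), "extrinsics" (4x4, takes a point from camera to world coordinates). Camera axes: x right, y down, z forward; pixel columns grow to the right and rows downward; lengths in m; the calibration is good to about 2 mm. A picture is of the moment at which its call begins.
- r.job_done(): hands the job in, once; it reports no verdict.
Trained networks look in a picture, given as the dict that the camera call returned (one of the last four; its "shot" number tells which), for a name from the list of things; names that differ only in an ending like _2 or _b are one class to them, and where a whole thing is asked for, a point or a joint stands for the part that bears it (a point fixed in the world has none). Each returns a list of dicts, best first, with "score" (0 to 1); they miss things now and then, are a little off and sometimes report something else, mostly with a low value. They report only what shows in the picture. A call takes as long as a camera call.
- r.search_frame(picture, label): "position" ([x, y, z] in m, in the coordinates of the camera as it stood for that picture, good to about 4 mm: the middle of the surface that is visible of it).
- r.masks_of(picture, label): "mask" (480x640 bool, what is visible of it).
- r.landmark_of(picture, label): "position" ([x, y, z] in m, in the coordinates of the camera as it stood for that picture, good to about 4 mm: a listed point, or the origin of a listed thing).
The state is a dict: "time_s": time; "joint_pos": joint angles; "dq": joint speeds; "joint_torque": joint torques, N m; "tool_pos": TCP position; "orientation": TCP orientation; "contact_force": force on the tool from outside, world axes, zero at the start; "torque": the same for the moment, N m; "grip_width": opening from 0.0 (shut) to 1.0 (fully open).
Only numpy, scipy, OpenCV 4.12 (cv2) and the standard library are available. Lean on these libraries where they do the work, as an engineer would, in place of code of your own. Each camera call takes 0.05 s, during which the arm holds its last target. There are 200 camera calls.

## Task

Lock the loose yellow lever of the green measuring gauge to its click wheel by putting the red-headed pin fully home, down through the holes of both. Then swing the lever by its black grip to open the gauge exactly four clicks from closed, never going past the fourth, and finish while still holding the lever there: it springs shut if let go. Leave the button jar, the wooden spool and the thimble alone.

Things in the scene. Friction and masses are not known exactly. Their poses are not given: they have to be found in the camera images.
- pin_head (a point): Centre (half-way up) of the upright round head of the loose lock pin; its z axis points up out of the pin. Head: red plastic, 16 mm diameter, 40 mm tall (20 mm above and below this point). Below the head is a steel shank 10 mm in diameter and 28 mm long with a chamfered tip (the tip is 48 mm below this point). Pin 50 g, 68 mm long. It starts standing loosely in the hole of a fixed wooden block (60 x 60 mm, 36 mm high), head resting on the block's top.
- pin_shoulder (a point): Centre of the underside of the pin's red head, where the shank begins (20 mm below pin_head). With the pin fully home this lies at lever_eye.
- lever_eye (a point): Centre of the mouth of the 12 mm hole in the yellow lever, on the lever's top face, 40 mm above the table and 50 mm from the vertical pivot. z is up, x points outward along the lever to its grip. The lever plate is 10 mm thick; 2 mm under it the dark green click wheel (16 mm thick) has the same 12 mm hole, which is right below while lever and wheel both rest at their stops (joints 0), as they do at the start. Pin tip then stands 4 mm clear of the gauge's base plate.
- lever_grip (a point): Centre (half-way up) of the black upright round grip post at the lever's end: 16 mm diameter, 45 mm tall, standing on the lever's top face (40 to 85 mm above the table), 115 mm from the pivot, 65 mm from lever_eye. x points outward along the lever, z up.
- gauge_pivot (a point): Point on the vertical pivot axis of lever and wheel, 40 mm above the table; fixed. Axes are those of the green gauge (base plate 150 x 200 mm, fixed to the table): z up. The wheel carries a white jaw that swings open, away from a fixed white jaw, one white tick mark (0.25 rad) for each click.
- lever (a joint): Swing of the lever about the vertical pivot, rad, 0 at its closed stop, growing counterclockwise seen from above, to 1.7. Without the pin the lever swings freely and does not move the wheel; a very light spring (0.03 N m) returns it to 0. With the pin in, it drives the wheel, with the wheel following 0.05 to 0.1 rad behind the lever because of play.
- click_wheel (a joint): Turn of the wheel, same pivot and sense, rad; 0 at its closed stop, end stop 1.6. Clicks at 0.25 rad spacing (first 0.25, fourth 1.0); the tooth of each is passed 0.075 rad before it (fourth 0.925, fifth 1.175). A 0.6 N m spring turns it back to 0 when let go. The push at the lever grip is about 5 N between clicks, rises to 7 or 8 N 0.05 rad before a tooth, falls to 3 or 4 N just after it.
- button_jar: Glass button jar with a blue screw lid, 68 mm diameter, 85 mm tall, standing loose; origin at the centre of its underside. Bystander.
- spool: Wooden spool, 34 mm diameter, 44 mm tall, standing loose; origin at the centre of its underside. Bystander.
- thimble: Steel thimble, 20 mm diameter, 24 mm tall, standing mouth down, loose; origin at the centre of its underside. Bystander.

How it is judged:
On the way, in this order (a step that is already met when the one before it is completed fails the run):
1. the pin is fully home through lever and wheel while the gauge is still closed (z of pin_shoulder in the frame of lever_eye between -0.004 and 0.004 m and horizontal distance between pin_shoulder and lever_eye below 0.005 m and angle between pin_head's own z axis and vertical below 0.25 rad and value of joint click_wheel below 0.1 rad), for 0.2 s.
2. with the pin home, the lever has been swung past the first click (z of pin_shoulder in the frame of lever_eye between -0.004 and 0.004 m and horizontal distance between pin_shoulder and lever_eye below 0.005 m and angle between pin_head's own z axis and vertical below 0.25 rad and value of joint click_wheel above 0.2 rad), for 0.05 s.
3. the wheel stands at the fourth click, the pin home and the fingers on the lever (z of pin_shoulder in the frame of lever_eye between -0.004 and 0.004 m and horizontal distance between pin_shoulder and lever_eye below 0.005 m and angle between pin_head's own z axis and vertical below 0.25 rad and value of joint click_wheel between 0.9 and 1.14 rad and contact force between the fingers and lever above 0.8 N), for 0.2 s.
At the end, for the whole second after the job is handed in: Fingers still press the lever (over 0.8 N); click wheel still, at the fourth click (0.90 to 1.14 rad); pin home (underside of head within 4 mm in height, 5 mm sideways of the lever's hole mouth, tilt under 0.25 rad); jar, spool and thimble within 30 mm of their starts (all of step 3 and velocity of joint click_wheel between -0.2 and 0.2 rad/s and distance of each of button_jar, spool, thimble from where it was at the start of the episode below 0.03 m); the arm keeps its last pose, push and grip.
It fails at once if the click wheel goes past the fourth click (on towards the fifth, over 1.175 rad) (value of joint click_wheel above 1.175 rad).
It fails at once if the jar, spool or thimble is pushed more than 30 mm or tipped over (distance of any of button_jar, spool, thimble from where it was at the start of the episode above 0.03 m or angle between any of button_jar, spool, thimble's own z axis and vertical above 0.6 rad).
It also fails if it takes over 64 s, if anything falls off the work surface, if the arm or the gripper's body presses on something with over 40 N, if the wrist force passes 120 N, or if a joint passes its speed limit or range.

## Working session

There is one attempt and no reset: what is moved stays moved. The work goes in short steps, Python scripts to look and compute and a shell command to move; the robot and the scene stay as the last step left them, time stands still between calls to the robot, and variables do not carry over. Pictures are saved under pics/ and viewed, about 8 in all and at most 12, crops included, and the job is handed in when it is done.

```bash
mkdir -p pics; cat > h.py <<'E'
import numpy as np, cv2
from plant import r
def snap(n,fn=None):
    p=r.snapshot(n)
    if fn: cv2.imwrite('pics/'+fn,cv2.cvtColor(p['color'],cv2.COLOR_RGB2BGR))
    return p
def w(p,x): 
    T=np.array(p['extrinsics']); return T[:3,:3]@np.array(x)+T[:3,3]
def px(p,X):
    T=np.linalg.inv(np.array(p['extrinsics'])); c=T[:3,:3]@np.array(X)+T[:3,3]; c=np.array(p['intrinsics'])@c; return (c[:2]/c[2]).round()
def cloud(p):
    z=p['range_z'];K=np.array(p['intrinsics']);v,u=np.indices(z.shape)
    P=np.stack([(u-K[0,2])/K[0,0]*z,(v-K[1,2])/K[1,1]*z,z],-1); T=np.array(p['extrinsics'])
    return P@T[:3,:3].T+T[:3,3]
E
ls; python3 - <<'E'
from h import *
np.set_printoptions(precision=4,suppress=True)
for n in('scene','top'):
    p=snap(n,n+'1.png')
    print(n,np.array(p['extrinsics'])[:3,3])
    for l in ['pin_head','pin_shoulder','lever_eye','lever_grip','gauge_pivot','button_jar','spool','thimble']:
        print(l,[(w(p,d['position']),round(d['score'],2),px(p,w(p,d['position']))) for d in r.landmark_of(p,l)[:2]])
s=r.state(); print(s)
E
```

```text
h.py
pics
scene [ 1.3579 -0.0222  0.9104]
pin_head [(array([0.4899, 0.0903, 0.0587]), 0.66, array([363., 202.])), (array([0.4642, 0.3256, 0.0584]), 0.64, array([465., 192.]))]
pin_shoulder [(array([0.4616, 0.3237, 0.0352]), 0.65, array([462., 198.])), (array([0.6016, 0.0568, 0.0386]), 0.55, array([351., 246.]))]
lever_eye [(array([0.5548, 0.0711, 0.0414]), 0.72, array([356., 229.]))]
lever_grip [(array([0.4893, 0.0918, 0.06  ]), 0.95, array([363., 202.]))]
gauge_pivot [(array([0.6057, 0.0551, 0.0389]), 0.94, array([350., 247.]))]
button_jar [(array([ 0.4685, -0.3318,  0.0014]), 0.76, array([181., 218.]))]
spool []
thimble [(array([ 0.705 , -0.2389, -0.0001]), 0.45, array([209., 300.]))]
top [ 0.4735 -0.0224  0.9174]
pin_head [(array([0.4585, 0.3201, 0.0568]), 0.57, array([136., 308.]))]
pin_shoulder [(array([0.4599, 0.3193, 0.0322]), 0.44, array([142., 307.]))]
lever_eye [(array([0.5523, 0.0714, 0.0402]), 0.68, array([274., 258.]))]
lever_grip [(array([0.4891, 0.0907, 0.0633]), 0.89, array([262., 291.]))]
gauge_pivot [(array([0.605 , 0.0571, 0.0383]), 0.6, array([282., 230.]))]
button_jar [(array([ 0.4702, -0.3344, -0.0014]), 0.71, array([485., 302.]))]
spool [(array([ 0.7429, -0.359 ,  0.0032]), 0.88, array([493., 165.]))]
thimble [(array([ 0.7001, -0.2405,  0.0018]), 0.61, array([434., 186.])), (array([0.4594, 0.3208, 0.054 ]), 0.19, array([136., 307.]))]
{'time_s': 0.9, 'joint_pos': array([-1.359 ,  0.4675, -0.0116,  1.6027,  0.006 ,  1.0714, -0.0563]), 'dq': array([-0.0003, -0.0003,  0.0017,  0.0004,  0.0006,  0.0003, -0.0012]), 'joint_torque': array([ -0.0002, -52.0404,  -0.0122, -24.4059,  -0.0566,   0.0113,
         0.    ]), 'tool_pos': array([0.1639, 0.629 , 0.2146]), 'orientation': array([0.1271, 0.9919, 0.    , 0.    ]), 'contact_force': array([-0.0907, -0.0893, -0.3037]), 'torque': array([ 0.0496, -0.0027,  0.0018]), 'grip_width': 1.0018160590213232}
```

View pics/top1.png

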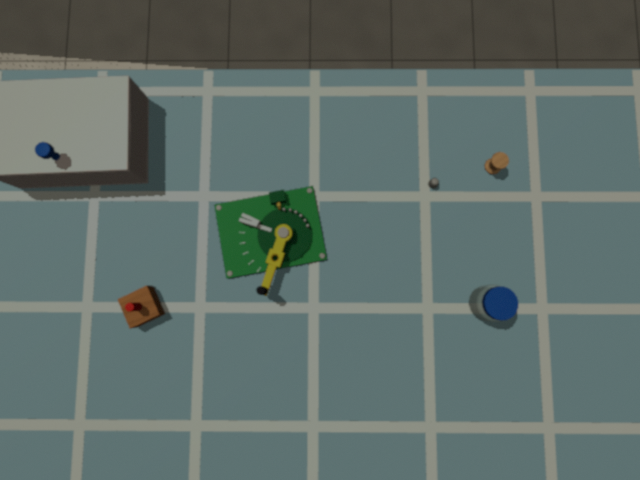

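View pics/scene1.png

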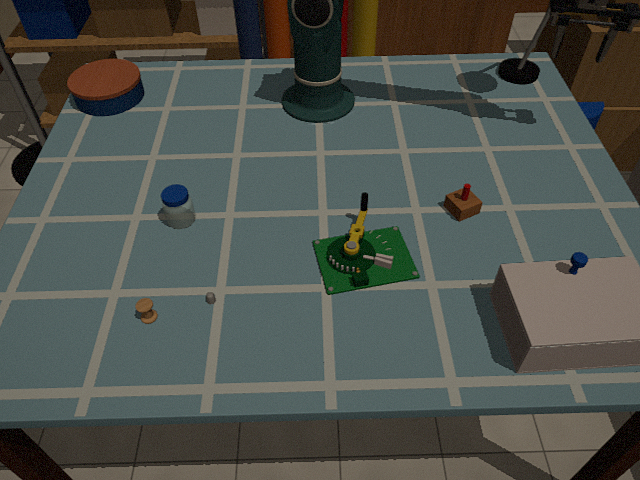

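The top view shows the pin in its block at px (136,307), the lever eye near (275,257), the grip at (262,291) and the hub at (283,232). The jar is at (499,303), the spool at (497,161) and the thimble at (434,183), all far away. The networks agree with this, except for two false hits on pin_head and pin_shoulder. Next I'll refine with silhouettes.

```bash
cat >> h.py <<'E'
from scipy.optimize import fsolve
def cylfit(p,mask,rad,z0,z1,g):
    v,u=np.nonzero(mask); c=np.array([u.mean(),v.mean()])
    a=np.linspace(0,2*np.pi,24,endpoint=False)
    K=np.array(p['intrinsics']);T=np.linalg.inv(np.array(p['extrinsics']))
    def f(xy):
        P=np.array([[xy[0]+rad*np.cos(t),xy[1]+rad*np.sin(t),z] for t in a for z in(z0,z1)])
        q=P@T[:3,:3].T+T[:3,3]; q=q@K.T; q=(q[:,:2]/q[:,2:]).astype(np.float32)
        m=cv2.moments(cv2.convexHull(q*16)); return np.array([m['m10'],m['m01']])/m['m00']/16-c
    return fsolve(f,g,epsfcn=1e-6), len(u)
def near(p,X,n=14):
    c=px(p,X); m=np.zeros((480,640),bool); m[int(c[1])-n:int(c[1])+n,int(c[0])-n:int(c[0])+n]=1; return m
def red(p):
    h=cv2.cvtColor(p['color'],cv2.COLOR_RGB2HSV).astype(int); return ((h[...,0]<5)|(h[...,0]>172))&(h[...,1]>150)&(h[...,2]>60)
E
python3 - <<'E'
from h import *
np.set_printoptions(precision=4,suppress=True)
ims=[]
for n in('scene','top'):
    p=snap(n)
    X=[.46,.321,.056]
    print(n,np.array(p['intrinsics'])[0,0],'pin',cylfit(p,red(p)&near(p,X,20),.008,.036,.076,X[:2]))
    G=[.49,.091,.0625]
    blk=(p['color'].max(-1)<35)&near(p,G,14)
    print('grip',cylfit(p,blk,.008,.040,.085,G[:2]))
    ml=[d for d in r.masks_of(p,'pin_head')[:2]]
    for d in ml: print('pinmask',d['score'],d['mask'].sum(),cylfit(p,d['mask'],.008,.036,.076,X[:2])[0])
    ml=[d for d in r.masks_of(p,'lever_grip')[:2]]
    for d in ml: print('gripmask',d['score'],d['mask'].sum())
    c=px(p,[.55,.073,.04]).astype(int)
    ims.append(cv2.resize(p['color'][c[1]-50:c[1]+50,c[0]-35:c[0]+35],None,fx=5.6,fy=5.6,interpolation=cv2.INTER_CUBIC)); print('crop origin',c-[35,50])
    C=cloud(p); 
    h=cv2.cvtColor(p['color'],cv2.COLOR_RGB2HSV); y=(h[...,0]>20)&(h[...,0]<32)&(h[...,1]>150)&near(p,[.55,.07,.04],50)
    Y=C[y]; print('yellow',y.sum(),Y.mean(0),Y[:,2].min(),Y[:,2].max(), Y[Y[:,2]>.043].mean(0))
cv2.imwrite('pics/crop1.png',cv2.cvtColor(np.hstack(ims),cv2.COLOR_RGB2BGR))
E
```

```text
scene 541.6669771409412 pin (array([0.4592, 0.3307]), 67)
grip (array([0.4923, 0.0928]), 107)
pinmask 0.65 131 [0.4616 0.3264]
gripmask 0.72 546
crop origin [322 178]
yellow 435 [0.5758 0.0693 0.0506] -0.00237747730183957 0.9103718675404643 [0.7593 0.0478 0.2634]
top 469.54503107278816 pin (array([0.4602, 0.3315]), 56)
grip (array([0.4905, 0.0901]), 50)
pinmask 0.69 127 [0.4613 0.3237]
pinmask 0.19 830 [0.5487 0.069 ]
gripmask 0.59 745
crop origin [238 209]
yellow 671 [0.5556 0.0684 0.0432] 0.00561612629039665 0.9173629401205267 [0.5203 0.0673 0.1318]
```

View pics/crop1.png

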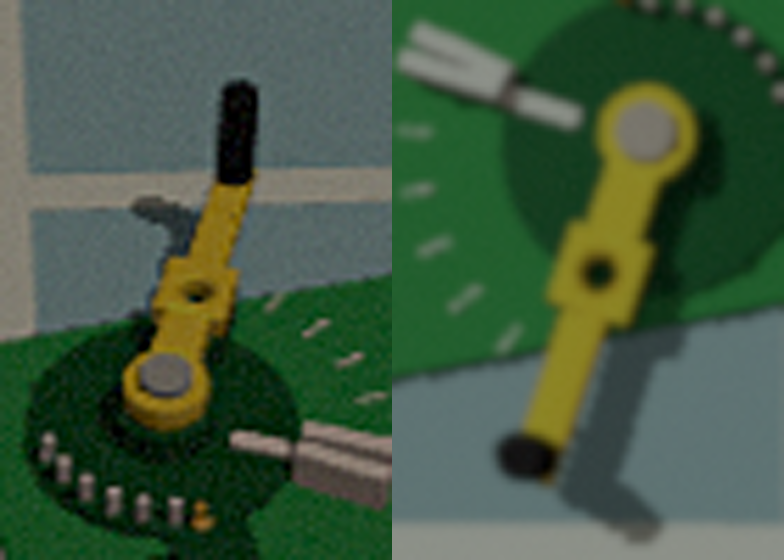

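The crop shows the closed gauge clearly. The dark eye is at about (357,230) in the scene image and (274.5,257) in the top image, and the screw is at the hub. My red threshold lost the shaded side of the pin, so the network mask is the better source for the head.

```bash
cat >> h.py <<'E'
def ray(p,uv,z):
    K=np.array(p['intrinsics']);T=np.array(p['extrinsics'])
    d=T[:3,:3]@np.linalg.solve(K,[uv[0],uv[1],1.]); return T[:3,3]+d*(z-T[2,3])/d[2]
def red2(p):
    c=p['color'].astype(int); return (c[...,0]>25)&(c[...,0]>2.5*c[...,1])&(c[...,0]>2.5*c[...,2])
E
python3 - <<'E'
from h import *
np.set_printoptions(precision=4,suppress=True)
for n,e in(('scene',(356.6,229.9)),('top',(274.4,257.2))):
    p=snap(n); g=p['color'].sum(-1).astype(float)
    u0,v0=np.round(e).astype(int); s=g[v0-3:v0+4,u0-3:u0+4]; wt=np.clip(np.percentile(s,60)-s,0,None); v,u=np.indices(s.shape)
    c=(u0-3+(wt*u).sum()/wt.sum(), v0-3+(wt*v).sum()/wt.sum())
    print(n,'eye',c,ray(p,c,.04),ray(p,e,.04))
    if n=='top': print('hub',ray(p,(283,231.8),.05))
    X=[.46,.325,.056]
    m=red2(p)&near(p,X,20); print('pin',cylfit(p,m,.008,.036,.076,X[:2]))
    C=cloud(p)[m]; print(C[C[:,2]>.06].mean(0),C[:,2].max())
E
```

```text
scene eye (np.float64(357.06106234866826), np.float64(229.77663438256658)) [0.5563 0.0737 0.04  ] [0.5566 0.0727 0.04  ]
pin (array([0.4676, 0.3217]), 116)
[0.4662 0.3258 0.071 ] 0.07907114824204142
top eye (np.float64(274.4087882822903), np.float64(257.28659223599306)) [0.5529 0.0711 0.04  ] [0.553  0.0711 0.04  ]
hub [0.5998 0.0547 0.05  ]
pin (array([0.4608, 0.326 ]), 110)
[0.461  0.3178 0.0839] 0.9173629401205267
```

```bash
cat >> h.py <<'E'
from scipy.spatial.transform import Rotation as Ro
def go(X,yaw=None):
    s=r.state(); R=Ro.from_quat(s['orientation']); d=R.inv().apply(np.array(X)-s['tool_pos'])
    x=R.as_matrix()[:,0]; y0=np.degrees(np.arctan2(x[1],x[0]))
    print('t',round(s['time_s'],2),'tcp',s['tool_pos'].round(4),'move tool',d.round(4),'yaw',round(y0,2),'z',R.as_matrix()[:,2].round(3),'F',s['contact_force'].round(2),'w',round(s['grip_width'],3))
E
python3 -m jog '-0.0456 -0.0275 0 0 0 0; -0.0456 -0.0275 0 0 0 0; -0.0456 -0.0275 0 0 0 0; -0.0456 -0.0275 0 0 0 0; -0.0456 -0.0275 0 0 0 0; -0.0456 -0.0275 0 0 0 0; -0.0456 -0.0275 0 0 0 0; -0.0456 -0.0275 0 0 0 0' 0.45 15
python3 -c "
from h import *
go([.4615,.324,.053])"
```

```text
time_s: 2.3
tool_pos: [0.4674, 0.3206, 0.2146]
orientation: [0.122, 0.993, 0.002, 0.0]
contact_force: [0.5, 0.1, -0.4]
grip_width: 0.549
t 2.3 tcp [0.4674 0.3206 0.2146] move tool [0.0065 0.0011 0.1616] yaw 166.0 z [ 0.001  0.005 -1.   ] F [ 0.55  0.13 -0.38] w 0.549
```

```bash
python3 -m jog '0.0065 0.001 0.03 0 0 0; 0 0 0.03 0 0 0; 0 0 0.03 0 0 0; 0 0 0.03 0 0 0; 0 0 0.03 0 0 0; 0 0 0.012 0 0 0; 0 0 0.004 0 0 0; 0 0 0 0 0 0'
python3 -c "
from h import *
go([.4615,.324,.045])
for n in ('scene','top'):
    p=snap(n); m=red2(p)&near(p,[.46,.325,.056],20); print(cylfit(p,m,.008,.036,.076,[.46,.325]))
    print([ (w(p,d['position']),d['score']) for d in r.landmark_of(p,'pin_head')[:2]])
p['color']
cv2.imwrite('pics/pin.png',cv2.cvtColor(np.hstack([cv2.resize(q['color'][int(px(q,[.46,.325,.06])[1])-40:][:80,int(px(q,[.46,.325,.06])[0])-40:][:,:80],None,fx=5,fy=5) for q in (snap('scene'),p)]),cv2.COLOR_RGB2BGR))
"
```

```text
time_s: 3.3
tool_pos: [0.4691, 0.3203, 0.0472]
orientation: [0.127, 0.992, 0.004, 0.004]
contact_force: [0.4, 1.2, 0.5]
grip_width: 0.55
t 3.3 tcp [0.4691 0.3203 0.0472] move tool [0.0083 0.0016 0.0021] yaw 165.36 z [ 0.008  0.008 -1.   ] F [0.41 1.2  0.47] w 0.55
(array([0.46606151, 0.3242597 ]), 116)
[(array([0.45955432, 0.32598163, 0.05733335]), 0.51)]
(array([0.46 , 0.325]), 0)
[]h.py:17: RuntimeWarning: Mean of empty slice.
  v,u=np.nonzero(mask); c=np.array([u.mean(),v.mean()])
  ret = ret.dtype.type(ret / rcount)
h.py:23: RuntimeWarning: invalid value encountered in divide
  m=cv2.moments(cv2.convexHull(q*16)); return np.array([m['m10'],m['m01']])/m['m00']/16-c
h.py:24: RuntimeWarning: The iteration is not making good progress, as measured by the 
 improvement from the last ten iterations.
  return fsolve(f,g,epsfcn=1e-6), len(u)
```

View pics/pin.png

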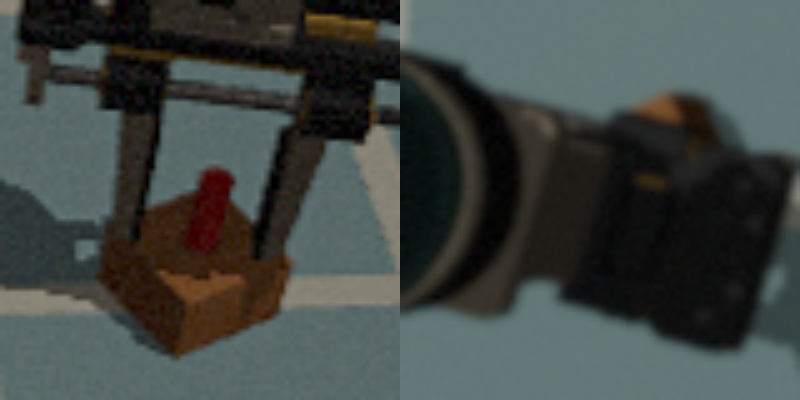

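Scene half: the fingers straddle the red head at crop (212,208), and the pads sit a few mm off along tool x. The top view is blocked by the hand. I'll nudge along x, level the tool, then close.

```bash
python3 -m jog '0.008 0.001 0.002 0.6 0.3 0; 0.002 0 0 0 0 0; 0 0 0 0 0 0; 0 0 0 0 0 0; 0 0 0 0 0 0; 0 0 0 0 0 0; 0 0 0 0 0 0; 0 0 0 0 0 0' 1 20
python3 -c "
from h import *
go([.4615,.324,.045])"
```

```text
time_s: 4.55
tool_pos: [0.4593, 0.3253, 0.0461]
orientation: [0.127, 0.992, 0.0, 0.001]
contact_force: [-0.8, 0.5, -0.4]
grip_width: 0.165
t 4.55 tcp [0.4593 0.3253 0.0461] move tool [-0.0024 -0.0007  0.0011] yaw 165.38 z [ 0.002  0.001 -1.   ] F [-0.77  0.46 -0.4 ] w 0.165
```

```bash
python3 -m jog '0 0 -0.01 0 0 0; 0 0 -0.02 0 0 0; 0 0 -0.02 0 0 0; 0 0 -0.02 0 0 0; 0 0 -0.02 0 0 0; 0 0 -0.01 0 0 0; 0 0 0 0 0 0; 0 0 0 0 0 0'
python3 -c "
from h import *
go([.556,.073,.146])"
```

```text
time_s: 5.55
tool_pos: [0.4588, 0.323, 0.1512]
orientation: [0.128, 0.992, -0.001, 0.0]
contact_force: [-0.1, 0.9, -1.5]
grip_width: 0.166
t 5.55 tcp [0.4588 0.323  0.1512] move tool [-0.1574 -0.2172  0.0057] yaw 165.32 z [ 0.001 -0.002 -1.   ] F [-0.14  0.87 -1.51] w 0.166
```

```bash
python3 -m jog '-0.026 -0.036 0 0 0 0; -0.026 -0.036 0 0 0 0; -0.026 -0.036 0 0 0 0; -0.026 -0.036 0 0 0 0; -0.026 -0.036 0 0 0 0; -0.024 -0.036 0 0 0 0; 0 0 0.02 0 0 0; 0 0 0.01 0 0 0'
python3 -c "
from h import *
go([.555,.072,.105])
p=snap('scene','s3.png'); c=px(p,[.555,.073,.08]).astype(int); print(c)
cv2.imwrite('pics/c3.png',cv2.resize(cv2.cvtColor(p['color'][c[1]-50:c[1]+50,c[0]-50:c[0]+50],cv2.COLOR_RGB2BGR),None,fx=6,fy=6,interpolation=cv2.INTER_CUBIC))
for l in('pin_head','pin_shoulder','lever_eye','lever_grip'): print(l,[(w(p,d['position']).round(4),round(d['score'],2)) for d in r.landmark_of(p,l)[:2]])
m=red2(p)&near(p,[.555,.073,.115],25); print(m.sum()); t=r.state()['tool_pos']; print('pin fit',cylfit(p,m,.008,t[2]-.009,t[2]+.031,t[:2]))
"
```

```text
time_s: 6.55
tool_pos: [0.5528, 0.0664, 0.1147]
orientation: [0.127, 0.992, -0.004, -0.004]
contact_force: [-0.3, 0.2, -0.9]
grip_width: 0.168
t 6.55 tcp [0.5528 0.0664 0.1147] move tool [-0.0008  0.006   0.0096] yaw 165.45 z [-0.008 -0.007 -1.   ] F [-0.25  0.17 -0.9 ] w 0.168
[357 217]
pin_head [(array([0.5541, 0.0674, 0.0397]), 0.7), (array([0.5548, 0.0632, 0.1289]), 0.48)]
pin_shoulder [(array([0.554 , 0.0643, 0.1051]), 0.61)]
lever_eye [(array([0.5531, 0.0709, 0.0418]), 0.68)]
lever_grip [(array([0.4928, 0.0935, 0.0595]), 0.58)]
119
pin fit (array([0.5566863 , 0.06637564]), 119)
```

View pics/c3.png

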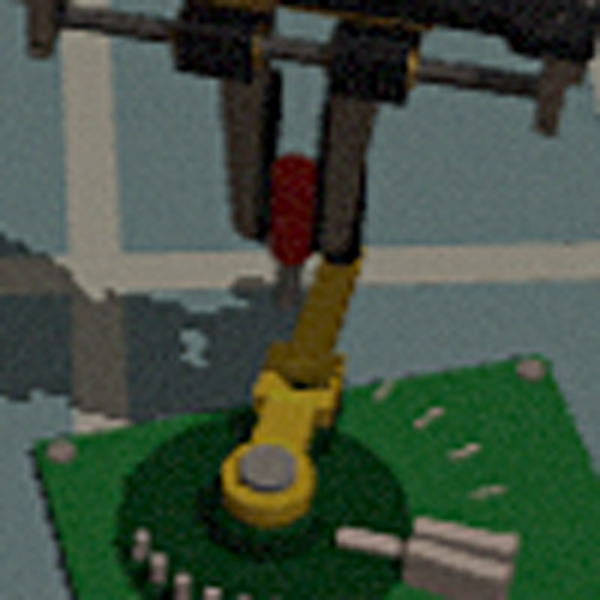

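The crop shows the pin held upright between the pads, with the head centre at crop (293,208), and its tip behind and left of the eye (crop about (298,375)). I'll shift about 6 mm in +y, level the tool and go lower, then check again before inserting.

```bash
python3 -m jog '0.0015 0.0058 0.004 -0.5 -0.35 0; 0 0 0.008 0 0 0; 0 0 0.008 0 0 0; 0 0 0.004 0 0 0; 0 0 0 0 0 0; 0 0 0 0 0 0; 0 0 0 0 0 0; 0 0 0 0 0 0'
cat >> h.py <<'E'
def pinlook(fn=None):
    p=snap('scene'); s=r.state(); t=s['tool_pos']; m=red2(p)&near(p,[t[0],t[1],t[2]+.011],25)
    f,n=cylfit(p,m,.008,t[2]-.009,t[2]+.031,t[:2]); print('pin(scene)',f.round(4),n,'minus tcp',(f-t[:2]).round(4))
    if fn:
        c=px(p,[.555,.073,.06]).astype(int); cv2.imwrite('pics/'+fn,cv2.resize(cv2.cvtColor(p['color'][c[1]-40:c[1]+40,c[0]-40:c[0]+40],cv2.COLOR_RGB2BGR),None,fx=7,fy=7,interpolation=cv2.INTER_CUBIC)); print('crop0',c-40)
    return p
E
python3 -c "
from h import *
go([.555,.073,.08]); p=pinlook('c4.png'); print(px(p,[.5565,.0728,.04]))"
```

```text
time_s: 7.8
tool_pos: [0.5546, 0.0756, 0.0922]
orientation: [0.125, 0.992, 0.002, 0.003]
contact_force: [-1.0, 0.3, -0.5]
grip_width: 0.169
t 7.8 tcp [0.5546 0.0756 0.0922] move tool [-0.0009 -0.0024  0.0122] yaw 165.68 z [ 0.005  0.003 -1.   ] F [-0.97  0.27 -0.48] w 0.169
pin(scene) [0.5569 0.0755] 122 minus tcp [ 0.0023 -0.    ]
crop0 [317 183]
[357. 230.]
```

View pics/c4.png

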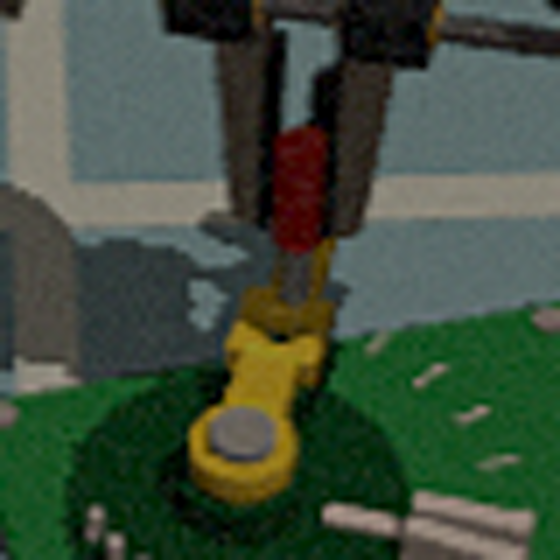

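```bash
python3 -m jog '-0.0003 -0.0028 0 0.2 0.2 0; 0 0 0 0 0 0; 0 0 0.004 0 0 0; 0 0 0.004 0 0 0; 0 0 0.002 0 0 0; 0 0 0 0 0 0; 0 0 0 0 0 0; 0 0 0 0 0 0'
python3 -c "
from h import *
go([.5546,.0727,.077]); p=pinlook(); go([.5546,.0727,.077])
for l in('pin_shoulder','lever_eye'): print(l,[(w(p,d['position']).round(4),round(d['score'],2)) for d in r.landmark_of(p,l)[:2]])"
```

```text
time_s: 8.85
tool_pos: [0.5542, 0.0725, 0.0814]
orientation: [0.125, 0.992, -0.0, 0.0]
contact_force: [0.4, 0.6, -0.1]
grip_width: 0.169
t 8.85 tcp [0.5542 0.0725 0.0814] move tool [-0.0004  0.0003  0.0044] yaw 165.68 z [ 0.001 -0.    -1.   ] F [ 0.43  0.6  -0.06] w 0.169
pin(scene) [0.5568 0.0725] 115 minus tcp [ 0.0026 -0.    ]
t 8.9 tcp [0.5542 0.0725 0.0814] move tool [-0.0003  0.0003  0.0044] yaw 165.68 z [ 0.001 -0.    -1.   ] F [ 0.02  0.87 -0.86] w 0.17
pin_shoulder [(array([0.5554, 0.0684, 0.0717]), 0.54)]
lever_eye [(array([0.5545, 0.0718, 0.0388]), 0.6), (array([0.5549, 0.0731, 0.0955]), 0.5)]
```

Aligned to within the estimate. I'll push down gently in small steps.

```bash
python3 -m jog '0 0 0.003 0 0 0; 0 0 0.003 0 0 0; 0 0 0.002 0 0 0; 0 0 0.002 0 0 0; 0 0 0 0 0 0; 0 0 0 0 0 0; 0 0 0 0 0 0; 0 0 0 0 0 0'
python3 -c "
from h import *
go([.5546,.0727,.049]);pinlook()"
```

```text
time_s: 10.0
tool_pos: [0.5532, 0.0724, 0.0704]
orientation: [0.125, 0.992, -0.0, -0.001]
contact_force: [-0.7, -0.2, 0.9]
grip_width: 0.167
t 10.0 tcp [0.5532 0.0724 0.0704] move tool [-0.0013  0.0006  0.0214] yaw 165.69 z [-0.001 -0.001 -1.   ] F [-0.71 -0.22  0.92] w 0.167
pin(scene) [0.5561 0.0725] 115 minus tcp [0.0029 0.0002]
```

```bash
python3 -m jog '0 0 0.003 0 0 0; 0 0 0.003 0 0 0; 0 0 0.003 0 0 0; 0 0 0.003 0 0 0; 0 0 0.002 0 0 0; 0 0 0 0 0 0; 0 0 0 0 0 0; 0 0 0 0 0 0'
python3 -c "
from h import *
go([.5546,.0727,.049]);pinlook('c5.png')"
```

```text
time_s: 11.05
tool_pos: [0.5531, 0.0723, 0.0552]
orientation: [0.125, 0.992, -0.0, -0.001]
contact_force: [-0.2, -0.9, -0.8]
grip_width: 0.171
t 11.05 tcp [0.5531 0.0723 0.0552] move tool [-0.0013  0.0008  0.0062] yaw 165.68 z [-0.002 -0.001 -1.   ] F [-0.22 -0.92 -0.76] w 0.171
pin(scene) [0.5558 0.0727] 113 minus tcp [0.0026 0.0004]
crop0 [317 183]
```

View pics/c5.png

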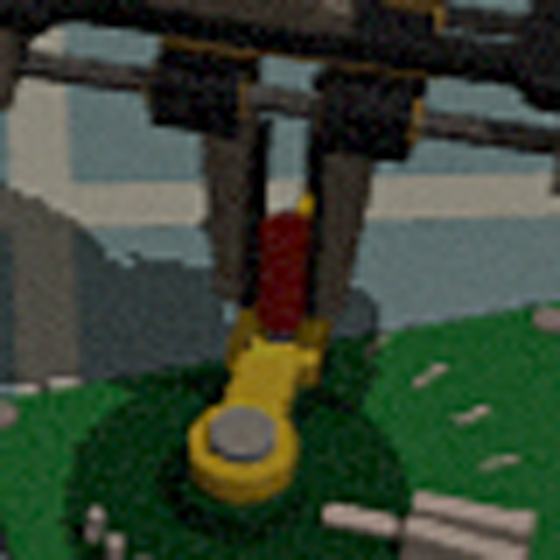

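The shank is in the holes, with the head a few mm above the lever at crop (283,330). I'll go down to the shoulder until the force rises.

```bash
python3 -m jog '0 0 0.002 0 0 0; 0 0 0.002 0 0 0; 0 0 0.002 0 0 0; 0 0 0.001 0 0 0; 0 0 0.001 0 0 0; 0 0 0.001 0 0 0; 0 0 0 0 0 0; 0 0 0 0 0 0'
python3 -c "
from h import *
go([.5546,.0727,.049]);pinlook()"
```

```text
time_s: 12.1
tool_pos: [0.5532, 0.0724, 0.05]
orientation: [0.125, 0.992, 0.0, -0.001]
contact_force: [-0.5, -0.1, 0.4]
grip_width: 0.165
t 12.1 tcp [0.5532 0.0724 0.05  ] move tool [-0.0013  0.0007  0.001 ] yaw 165.67 z [-0.002  0.001 -1.   ] F [-0.48 -0.06  0.42] w 0.165
pin(scene) [0.5565 0.0725] 110 minus tcp [0.0033 0.0001]
```

```bash
python3 -m jog '0 0 0.002 0 0 0; 0 0 0.002 0 0 0; 0 0 0.002 0 0 0; 0 0 0.002 0 0 0; 0 0 0.002 0 0 0; 0 0 0.002 0 0 0; 0 0 0.002 0 0 0; 0 0 0.002 0 0 0'
python3 -c "
from h import *
go([.5546,.0727,.049]);pinlook()"
```

```text
time_s: 13.15
tool_pos: [0.5537, 0.0726, 0.0495]
orientation: [0.125, 0.992, 0.003, -0.003]
contact_force: [-8.0, -1.0, 18.9]
grip_width: 0.17
t 13.15 tcp [0.5537 0.0726 0.0495] move tool [-0.0008  0.0003  0.0005] yaw 165.65 z [-0.004  0.006 -1.   ] F [-7.99 -1.02 18.94] w 0.17
pin(scene) [0.5559 0.0725] 106 minus tcp [ 0.0022 -0.0001]
```

```bash
python3 -m jog '0 0 0 0 0 0; 0 0 0 0 0 0; 0 0 0 0 0 0; 0 0 0 0 0 0; 0 0 -0.02 0 0 0; 0 0 -0.03 0 0 0; 0 0 -0.03 0 0 0; 0 0 -0.02 0 0 0' 0.5
python3 -c "
from h import *
go([.491,.0915,.1495])
p=snap('scene'); t=[.5532,.0724]; m=red2(p)&near(p,[.555,.073,.06],25)
print(m.sum(),cylfit(p,m,.008,.04,.08,t))
G=[.491,.0915,.0625]; b=(p['color'].max(-1)<35)&near(p,G,14); print(b.sum(),cylfit(p,b,.008,.04,.085,G[:2]))
c=px(p,[.54,.073,.06]).astype(int); cv2.imwrite('pics/c6.png',cv2.resize(cv2.cvtColor(p['color'][c[1]-45:c[1]+45,c[0]-45:c[0]+45],cv2.COLOR_RGB2BGR),None,fx=6,fy=6,interpolation=cv2.INTER_CUBIC))
for l in('pin_head','pin_shoulder','lever_eye','lever_grip'): print(l,[(w(p,d['position']).round(4),round(d['score'],2)) for d in r.landmark_of(p,l)[:2]])
"
```

```text
time_s: 14.2
tool_pos: [0.5538, 0.0721, 0.1494]
orientation: [0.125, 0.992, 0.002, -0.004]
contact_force: [0.1, 0.8, 0.4]
grip_width: 0.498
t 14.2 tcp [0.5538 0.0721 0.1494] move tool [0.0656 0.0033 0.0004] yaw 165.66 z [-0.007  0.004 -1.   ] F [0.11 0.77 0.41] w 0.498
104 (array([0.55536388, 0.07302855]), 104)
120 (array([0.48860055, 0.09521206]), 120)
pin_head [(array([0.557 , 0.0718, 0.0637]), 0.5), (array([ 0.7011, -0.2372,  0.0011]), 0.29)]
pin_shoulder [(array([0.5554, 0.066 , 0.0404]), 0.42)]
lever_eye [(array([0.5512, 0.0706, 0.0409]), 0.89), (array([ 0.742 , -0.3556, -0.0025]), 0.48)]
lever_grip []
```

View pics/c6.png

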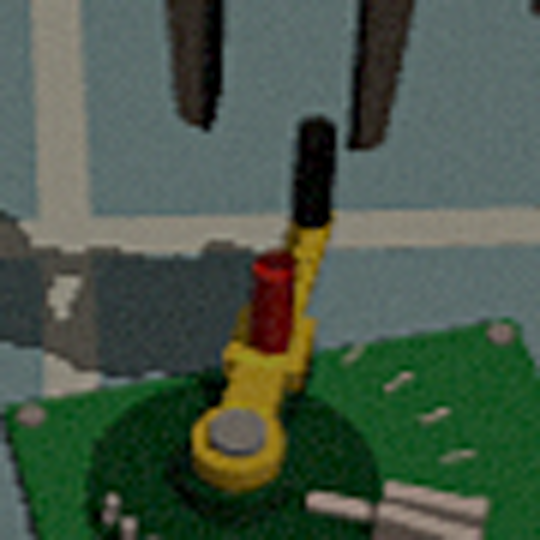

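The pin stands upright with its head on the lever, at crop (271,300). The seating height (TCP 0.0495 m with 19 N of reaction) puts the shoulder at about 39.5 mm. Next I move over the grip post.

```bash
python3 -m jog '0.0325 0.0018 0 0.1 -0.4 1.3; 0.0325 0.0018 0 0 0 1.3; 0 0 0 0 0 0; 0 0 0.03 0 0 0; 0 0 0.03 0 0 0; 0 0 0.025 0 0 0; 0 0 0.008 0 0 0; 0 0 0 0 0 0'
python3 -c "
from h import *
go([.4919,.0917,.052]); print(r.state()['joint_pos'].round(2))
p=snap('scene')
G=[.491,.0915,.0625]; b=(p['color'].max(-1)<35)&near(p,G,14)
c=px(p,[.51,.085,.06]).astype(int); cv2.imwrite('pics/c7.png',cv2.resize(cv2.cvtColor(p['color'][c[1]-45:c[1]+45,c[0]-45:c[0]+45],cv2.COLOR_RGB2BGR),None,fx=6,fy=6,interpolation=cv2.INTER_CUBIC))
"
```

```text
time_s: 15.45
tool_pos: [0.4896, 0.0902, 0.0457]
orientation: [0.148, 0.989, -0.003, -0.004]
contact_force: [-0.4, -0.1, 0.3]
grip_width: 0.499
t 15.45 tcp [0.4896 0.0902 0.0457] move tool [-0.0017  0.002  -0.0063] yaw 162.94 z [-0.008 -0.004 -1.   ] F [-0.42 -0.09  0.34] w 0.499
[-0.4   0.48  0.18  2.09 -0.15  0.6   1.16]
```

View pics/c7.png

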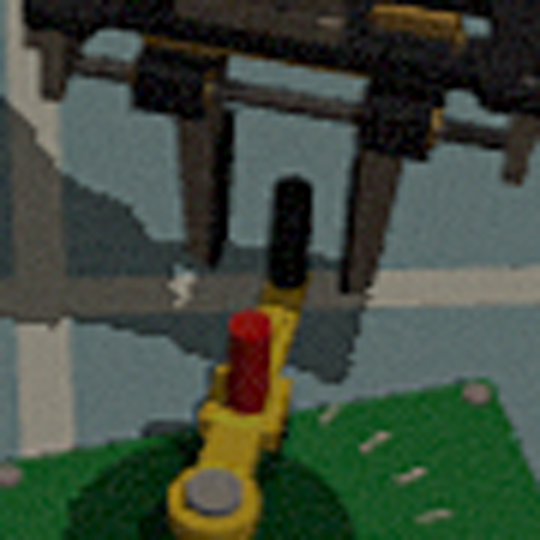

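The post at crop (291,230) sits centred between the fingers. I'll close on it.

```bash
python3 -m jog '-0.0015 0.001 -0.004 -0.3 -0.3 0; 0 0 0 0 0 0; 0 0 0 0 0 0; 0 0 0 0 0 0; 0 0 0 0 0 0; 0 0 0 0 0 0; 0 0 0 0 0 0; 0 0 0 0 0 0' 1 30
python3 -c "
from h import *
go([.4919,.0917,.050]); pinlook()" | head -1
cat >> h.py <<'E'
PIV=np.array([.6018,.0577])
def lev(th=None):
    s=r.state(); d=s['tool_pos'][:2]-PIV; a=np.arctan2(d[1],d[0])%(2*np.pi)
    print('angle deg',round(np.degrees(a),2),'radius',round(np.hypot(*d),4),'j7',s['joint_pos'][6].round(2)); return a
E
python3 -c "
from h import *
lev()"
```

```text
time_s: 16.5
tool_pos: [0.4937, 0.0912, 0.0527]
orientation: [0.148, 0.989, 0.001, 0.002]
contact_force: [1.1, 0.5, -1.2]
grip_width: 0.163
t 16.5 tcp [0.4937 0.0912 0.0527] move tool [ 0.0018 -0.0001  0.0027] yaw 162.95 z [ 0.004  0.001 -1.   ] F [ 1.12  0.5  -1.18] w 0.163
angle deg 162.78 radius 0.1132 j7 1.16
```

The gripper holds the post: 15 mm opening, TCP angle 162.8° about my pivot estimate at lever 0. First I swing about 0.4 rad.

```bash
python3 -m jog '0 -0.0057 0 0 0 -2.8; 0 -0.0057 0 0 0 -2.8; 0 -0.0057 0 0 0 -2.8; 0 -0.0057 0 0 0 -2.8; 0 -0.0057 0 0 0 -2.8; 0 -0.0057 0 0 0 -2.8; 0 -0.0057 0 0 0 -2.8; 0 -0.0057 0 0 0 -2.8'
python3 -c "
from h import *
go([.4919,.0917,.050]); a=lev(); print('lever',a-np.radians(162.8)); pinlook()"
```

```text
time_s: 17.55
tool_pos: [0.4885, 0.0543, 0.0527]
orientation: [-0.053, 0.999, 0.006, 0.003]
contact_force: [0.2, 2.5, 0.9]
grip_width: 0.165
t 17.55 tcp [0.4885 0.0543 0.0527] move tool [-0.0073  0.0368  0.0031] yaw -173.88 z [ 0.005  0.011 -1.   ] F [0.2  2.49 0.87] w 0.165
angle deg 181.71 radius 0.1133 j7 1.57
lever 0.3300859949296999
pin(scene) [0.5488 0.0541] 70 minus tcp [0.0602 0.0005]
```

```bash
python3 -m jog '0 -0.0065 0 0.4 0.2 -2.2; 0 -0.0065 0 0 0 -2.2; 0 -0.0065 0 0 0 -2.2; 0 -0.0065 0 0 0 -2.2; 0 -0.0065 0 0 0 -2.2; 0 -0.0065 0 0 0 -2.2; 0 -0.0065 0 0 0 -2.2; 0 -0.0065 0 0 0 -2.2'
python3 -c "
from h import *
go([.4919,.0917,.050]); a=lev(); print('lever',a-np.radians(162.8))
p=snap('scene','s8.png'); c=px(p,[.57,.05,.04]).astype(int); cv2.imwrite('pics/c8.png',cv2.resize(cv2.cvtColor(p['color'][c[1]-50:c[1]+50,c[0]-50:c[0]+80],cv2.COLOR_RGB2BGR),None,fx=6,fy=6,interpolation=cv2.INTER_CUBIC))"
```

```text
time_s: 18.6
tool_pos: [0.4973, 0.0131, 0.0526]
orientation: [-0.219, 0.976, 0.006, -0.002]
contact_force: [-4.4, 7.8, 3.1]
grip_width: 0.165
t 18.6 tcp [0.4973 0.0131 0.0526] move tool [-0.0287  0.0733  0.0036] yaw -154.68 z [-0.006  0.012 -1.   ] F [-4.39  7.81  3.15] w 0.165
angle deg 203.12 radius 0.1136 j7 1.94
lever 0.7036753382311427
```

View pics/c8.png

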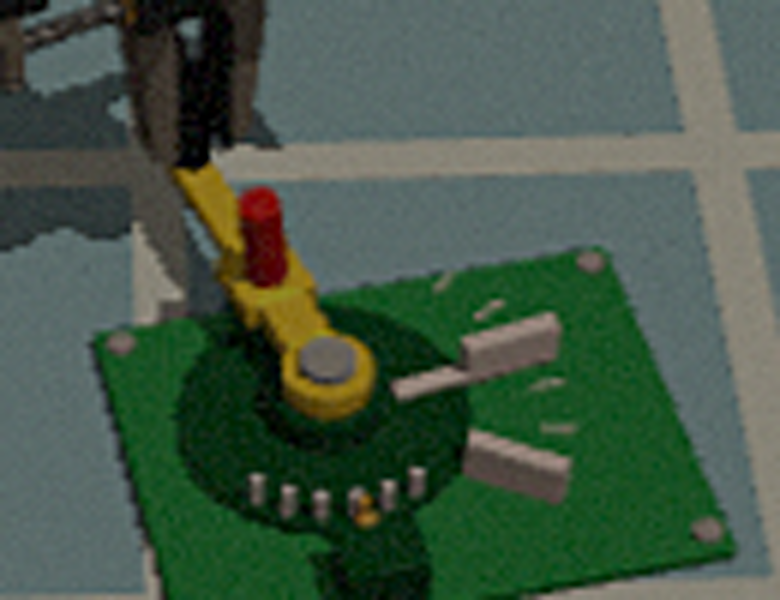

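The jaw is open past two ticks and near the third, with the pin still upright and seated. The lever is at about 0.70 rad.

```bash
python3 -m jog '0 -0.005 0 0.5 0 -1.8; 0 -0.005 0 0 0 -1.8; 0 -0.005 0 0 0 -1.8; 0 -0.005 0 0 0 -1.8; 0 -0.005 0 0 0 -1.8; 0 -0.005 0 0 0 -1.8; 0 -0.005 0 0 0 -1.8; 0 -0.005 0 0 0 -1.8'
python3 -c "
from h import *
go([.4919,.0917,.050]); a=lev(); print('lever',a-np.radians(162.8))"
```

```text
time_s: 19.65
tool_pos: [0.5131, -0.0135, 0.0526]
orientation: [-0.352, 0.936, 0.007, -0.005]
contact_force: [-5.1, 5.5, 5.2]
grip_width: 0.166
t 19.65 tcp [ 0.5131 -0.0135  0.0526] move tool [-0.0535  0.093   0.0039] yaw -138.74 z [-0.015  0.01  -1.   ] F [-5.13  5.53  5.23] w 0.166
angle deg 218.76 radius 0.1138 j7 2.22
lever 0.9767266003506516
```

```bash
python3 -m jog '0 -0.003 0 0.5 -0.3 -0.6; 0 -0.003 0 0 0 -0.6; 0 -0.003 0 0 0 -0.6; 0 -0.003 0 0 0 -0.6; 0 -0.003 0 0 0 -0.6; 0 -0.001 0 0 0 0; 0 -0.001 0 0 0 0; 0 -0.001 0 0 0 0'
python3 -c "
from h import *
go([.4919,.0917,.050]); a=lev(); print('lever',a-np.radians(162.8))"
```

```text
time_s: 20.65
tool_pos: [0.5197, -0.0211, 0.0526]
orientation: [-0.386, 0.922, 0.008, -0.006]
contact_force: [-4.2, 4.3, 4.2]
grip_width: 0.169
t 20.65 tcp [ 0.5197 -0.0211  0.0526] move tool [-0.0608  0.099   0.0043] yaw -134.6 z [-0.018  0.011 -1.   ] F [-4.23  4.3   4.16] w 0.169
angle deg 223.86 radius 0.1138 j7 2.3
lever 1.0656200075139997
```

```bash
python3 -m jog '0 -0.0015 0 0 0 0; 0 -0.0015 0 0 0 0; 0 -0.0015 0 0 0 0; 0 -0.001 0 0 0 0; 0 -0.0007 0 0 0 0; 0 -0.0007 0 0 0 0; 0 -0.0007 0 0 0 0; 0 -0.0007 0 0 0 0'
python3 -c "
from h import *
go([.4919,.0917,.050]); a=lev(); print('lever',a-np.radians(162.8))
p=snap('scene','s9.png'); c=px(p,[.57,.05,.04]).astype(int); cv2.imwrite('pics/c9.png',cv2.resize(cv2.cvtColor(p['color'][c[1]-50:c[1]+50,c[0]-50:c[0]+80],cv2.COLOR_RGB2BGR),None,fx=6,fy=6,interpolation=cv2.INTER_CUBIC))
C=cloud(p)
# wheel angle from white jaw: white pixels on the gauge above 20 mm
col=p['color'].astype(int); wht=(col.min(-1)>70)&(col.max(-1)-col.min(-1)<50)
for z in (.03,):
    m=wht&near(p,[.63,.12,.03],45); print(m.sum())
for l in ('button_jar','spool','thimble','lever_eye','pin_shoulder','pin_head'):
    print(l,[(w(p,d['position']).round(3),round(d['score'],2)) for d in r.landmark_of(p,l)[:1]])"
```

```text
time_s: 21.65
tool_pos: [0.52, -0.0215, 0.0526]
orientation: [-0.395, 0.919, 0.012, -0.011]
contact_force: [-4.1, 4.0, 3.7]
grip_width: 0.174
t 21.65 tcp [ 0.52   -0.0215  0.0526] move tool [-0.0628  0.0982  0.005 ] yaw -133.48 z [-0.029  0.014 -0.999] F [-4.11  4.    3.72] w 0.174
angle deg 224.07 radius 0.1139 j7 2.32
lever 1.0693083476872767
4184
button_jar [(array([ 0.468, -0.333,  0.   ]), 0.98)]
spool [(array([ 0.742, -0.354,  0.001]), 0.76)]
thimble [(array([ 0.74 , -0.354, -0.003]), 0.7)]
lever_eye [(array([0.568, 0.023, 0.042]), 0.86)]
pin_shoulder [(array([0.566, 0.02 , 0.041]), 0.62)]
pin_head [(array([0.568, 0.022, 0.064]), 0.62)]
```

View pics/c9.png

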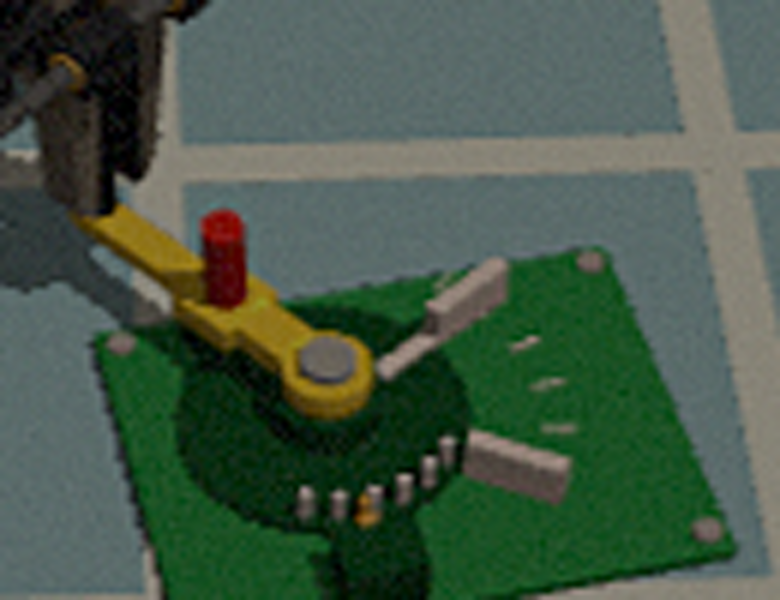

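The jaw now covers the fourth tick. Ticks 1 to 3 are visible behind it at (558,428), (547,384) and (525,342), and a fifth lies ahead at (445,280). The pin is upright with its head on the lever, and the fingers are on the post. I'll check the wheel angle from the jaw arm's direction.

```bash
python3 -c "
from h import *
s0=r.state()['time_s']; p=snap('scene'); c0=px(p,[.57,.05,.04])-50
f=lambda uv,s,o:(np.array(uv)+.5)/s-.5+o
segs={'closed':[f((232,437),5.6,[322,178]),f((297,458),5.6,[322,178])],'c8':[f((395,390),6,c0),f((465,375),6,c0)],'now':[f((382,373),6,c0),f((432,341),6,c0)]}
hub=ray(p,f((328,358),6,c0),.05); print(hub)
for z in(.03,.036):
  for k,(a,b) in segs.items():
    A,B=ray(p,a,z),ray(p,b,z); d=(B-A)[:2]; M=((A+B)/2-hub)[:2]; print(z,k,'dir',np.degrees(np.arctan2(d[1],d[0])).round(1),'radial',np.degrees(np.arctan2(M[1],M[0])).round(1))
# ticks on the base and their angles
for n,t in (('t1',(558,428)),('t2',(547,384)),('t3',(525,342)),('t5',(445,280))):
  T=ray(p,f(t,6,c0),.008); print(n,np.degrees(np.arctan2(*(T-hub)[1::-1])).round(1))
T=ray(p,f((480,283),6,c0),.045)
lev(); go([0,0,0])"
```

```text
[0.60654483 0.05730904 0.05      ]
0.03 closed dir 64.7 radial 60.1
0.03 c8 dir 103.6 radial 97.0
0.03 now dir 127.3 radial 119.3
0.036 closed dir 64.7 radial 53.9
0.036 c8 dir 103.6 radial 89.1
0.036 now dir 127.3 radial 111.7
t1 90.2
t2 104.4
t3 118.6
t5 145.7
angle deg 224.05 radius 0.1139 j7 2.32
t 22.05 tcp [ 0.52   -0.0215  0.0526] move tool [0.3417 0.3901 0.0681] yaw -133.49 z [-0.029  0.014 -0.999] F [-4.35  4.77  3.28] w 0.171
```

The wheel reads about 1.01–1.03 rad from the jaw (one noisier reading gave 1.09), and 0.97–1.02 rad from the lever minus play. Both sit between the limits, and the pose and force are steady, so I'm handing in.

```bash
python3 -c "
from h import *
print(r.job_done()); go([0,0,0]); lev()"
```

```text
the job is handed in; nothing more can be done
None
the job is handed in; nothing more can be done
```

I put the red pin fully home through the lever and wheel, swung the lever by its black grip to the fourth click, and handed the job in with the gripper still holding it. No verdict is reported.

- **Pin:** it seated against about 19 N, with its shoulder at about 39.5 mm (home is 40 mm). In the last picture it still stands upright with its head on the lever.
- **Wheel angle:** the lever reads about 1.07 rad, so with the play the wheel should be at 0.97–1.02 rad. The white jaw's position gave 1.01–1.03 rad, and a noisier reading from the jaw's direction gave 1.09 rad. All are inside 0.90–1.14, and the jaw covers the fourth tick with the fifth still ahead.
- **Grip:** the fingers were closed on the post and pushing with about 6 N, and the lever was holding still at about 22 s.
- **Disagreements:** the two cameras differed by about 3 mm, so I aligned the pin using the scene camera alone. By the end the tool had tilted about 1.8°.
- **Bystanders:** the arm never went near the jar, spool or thimble. The jar and spool were found again where they started. In the last picture the network reported the spool's position for the thimble, so I have no final reading for the thimble.

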